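# Take the intake filter cap off a salon hair dryer

## Robot

A 6-joint arm with a two-finger parallel gripper is mounted at the origin on the work surface. World frame = base frame: x ahead of the robot, y to its left, z up, the work surface at z = 0. Lengths are in m, angles in rad, forces in N, time in s.
With the tool pointing down it reaches from about 0.225 to 0.875 m from the base axis. Payload 3.4 kg.
Tool frame: the origin (TCP) lies between the finger pads; the fingertips stand 11 mm ahead of it and the grasp point (between the pads) lies 8 mm behind it; z points along the fingers, y is the line along which they close (so a half turn about z gives the same grasp; the last joint's range is limited). The gripper opens to 85 mm and grips with 20 to 120 N. Pads are 22 mm wide; open, the fingers measure 114 mm over their backs; the gripper's body (76 mm by 85 mm) begins 54 mm behind the grasp point. The pads swing forward as they close: fully open they stand 13 mm farther back than shut.
Start: joints at [1.036, 0.276, 1.505, -0, 1.361, -0.121], TCP at [0.231, 0.526, 0.242] pointing down, gripper open.
Joint ranges: [-2.89, 2.89], [-0.75, 2.08], [0.22, 2.7], [-1.18, 4.32], [0.11, 2.71], [-2.7, 2.7]. Speed limits (rad/s): [2.57, 2.57, 3.14, 3.14, 3.14, 3.14].

## Interface

Orientations are given as a unit quaternion [w, x, y, z].
In Python, from rig import manip, imaging gives the robot as it stands. The module is installed in compiled form; this text tells all that it offers.
- The arm moves only by the tool jog_arm, never from a script. Its argument "deltas" is one flat list of numbers, 7 for each row, row after row: the turn, a rotation vector about the world's x, y, z in degrees, then the shift along the world's x, y, z in mm, then the opening, from 0 (shut) to 1 (fully open). In form: [ax, ay, az, tx, ty, tz, gripper, ax, ay, az, tx, ty, tz, gripper, ...]. A call has 1 to 20 rows; each row is the pose to reach, as a shift and turn from the pose commanded when the call began; what a row does not reach only later rows make up. A row lasts 1/10 s, in which the tool goes at most 50 mm and 8.59 degrees, less where a joint would pass 70% of its speed; a pose out of reach is approached as far as the arm can. A call with a gripper value outside its range is refused whole. The fingers move at their own pace and stop on an object; "grip_force" is the grip in N (left out, the last holds). Time passes only in rows, so rows that repeat a pose let the fingers close. It gives the time, the measured TCP pose, the force, the opening and the grip force at its end, in the units of the state.
- manip.get_state(): the state, without advancing time (a new reading comes with each control period).
- imaging.get_image(name): name is "side" or "top" or "wrist"; returns the picture (480x640x3 uint8, blue, green, red); there is no depth.
- imaging.calibration(name): a dict with "mtx" (3x3 intrinsics, pixels), "cam_to_world" (4x4, takes a point from camera to world coordinates). Camera axes: x right, y down, z forward; pixel columns grow to the right and rows downward; lengths in m; the calibration is good to about 2 mm. A picture is of the moment at which its call begins: read the wrist's pose just before it. calibration takes no time and is no camera call; for the wrist camera it gives the pose at the moment of the call.
- manip.sign_off(): hands the job in; it is judged then, once.
The state is a dict: "clock": time; "qpos": joint angles; "qd": joint speeds; "effort": joint torques, N m; "position": TCP position; "ee_rot": TCP orientation; "contact_force": force on the tool from outside, world axes, zero at the start; "moment": the same for the moment, N m; "width": finger opening in m; "gripper_force": force on a finger pad.
Only numpy, scipy, OpenCV 4.12 (cv2) and the standard library are available. Lean on these libraries where they do the work, as an engineer would, in place of code of your own. Each camera call takes 0.05 s, during which the arm holds its last target. There are 200 camera calls.

## Task

The intake filter cap has to come off the hair dryer that has the diffuser parked on its tail, so that it can be cleaned. Lift the diffuser off and set it down (do not drop it) in the middle of the square rubber mat, standing on its prongs with its neck up, and let go of it; then unscrew that dryer's cap, whose thread may run either way with nothing to show which: you may have to try loosening it both ways. Finish while holding the cap in the gripper, lifted about 5 cm clear above its dryer, and leave the other dryer's cap and everything else on the counter where they are.

Things in the scene. Friction and masses are not known exactly. Their poses are not given: they have to be found in the camera images.
- diffuser: Black diffuser parked prongs-down, neck-up like a hat over the tail of one dryer. Loose, about 90 g, 98 mm tall: eight 18 mm prongs on a 92 mm circle, a 120 mm bowl above them (18 to 31 mm), tapering to a neck. Origin: centre of the circle of prong tips (underside), z along the neck. Prongs hang round the cap: lift straight up 30 mm before moving sideways.
- diffuser_neck (a point): Middle of the diffuser's neck, where to grip it: a plain upright cylinder of 50 mm diameter, 40 mm tall, from 58 to 98 mm above the prong tips. This point is on its axis, 78 mm above the diffuser's origin.
- mat: Flat square mat of black ribbed rubber, 170 x 170 x 3 mm, fixed to the counter. Origin: centre of its underside, on the counter.
- stand_a: Round steel holder, foot of 130 mm diameter with an upright cup, fixed to the counter; in it the dryer with the diffuser stands nose down. The two holders and the mat change places from run to run. Origin: centre of the foot's underside, on the axis of the dryer and its cap.
- dryer_a: Black hair dryer locked nose down in stand_a, fixed: barrel of 85 mm diameter, its flat shoulder (74 mm diameter, the cap sits on it) 175 mm above the counter; the handle sticks out level to the far side (+x of this body, to 175 mm from the axis), 95 to 137 mm above the counter. Origin: on the axis at counter height.
- cap: Knurled grey intake filter cap, steel mesh on top, on the tail of dryer_a under the diffuser: round, 60 mm diameter (61 over its ribs), 28 mm tall, about 50 g, a separate part screwed on. Origin: centre of its open underside; z up along the axis. At the start underside 178 mm, top 206 mm above the counter; fingers may reach down beside it to the shoulder at 175 mm.
- cap_grip (a point): On the cap's axis, 20 mm above its underside, turning with it. The thread (two lugs inside): the cap starts fully tight. The tightening way it meets a hard stop within 5 degrees. The loosening way it takes up to about 0.3 N m (a rubber seal pushes it up with 6 N), rises 1.5 mm, and is free to lift off after a turn of 55 to 60 degrees; any turn of 65 to 135 degrees will do, at 145 there is a stop.
- stand_b: A second holder like stand_a with another dryer of the same make, to be left alone. Origin: centre of its foot's underside. On either dryer the thread may be right-handed (cap loosens anticlockwise seen from above, positive yaw) or left-handed (loosens clockwise); it changes from run to run and nothing outside shows it.
- cap_other: The same cap on the second dryer, with nothing parked on it: leave it. Origin: centre of its underside; its top is 206 mm above the counter.
- can: Bystander: aluminium hairspray can, 52 mm diameter, 190 mm tall, upright at one side. Origin: centre of its underside.
- spray: Bystander: clear trigger spray bottle, 68 mm diameter, 180 mm tall, upright at one side. Origin: centre of its underside.
- jar: Bystander: white cream jar with black lid, 56 mm diameter, 50 mm tall. Origin: centre of its underside.
- clipper: Bystander: black hair clipper lying on the counter, about 180 x 45 x 35 mm, long axis x. Origin: at counter height near its middle.
- brush: Bystander: wooden paddle brush lying bristles down, about 220 x 75 x 30 mm, long axis x. Origin: at counter height near its middle.
- comb: Bystander: black tail comb lying flat, about 185 x 30 x 5 mm, long axis x. Origin: at counter height near its middle.
- duster: Bystander: neck duster standing on its wooden handle, bristles up, 60 mm wide, 146 mm tall. Origin: centre of its underside.
Things that resemble listed ones, but are neither listed nor needed, are in the scene too. What is shaped like the diffuser but pink is not meant. What is shaped like the stand_a but red is not meant.

How it is judged:
On the way:
1. The diffuser stands on its prongs in the middle of the mat and has been let go of (horizontal distance between diffuser and mat below 0.05 m and height (world z) of diffuser below 0.009 m and angle between diffuser's own z axis and vertical below 0.12 rad and linear speed of diffuser below 0.03 m/s and contact force between the fingers and diffuser below 0.05 N), for 0.2 s.
At the end, for the whole second after the job is handed in: Gripper holding the cap (over 1 N) at rest, 30 mm or more above its seat, within 100 mm of its dryer's axis, touching nothing else; diffuser upright, at rest, released, within 50 mm of the mat's centre; other cap moved under 10 mm, bystanders under 30 mm (all of step 1 and height (world z) of cap above 0.2085 m and horizontal distance between cap and stand_a below 0.1 m and contact force between the fingers and cap above 1 N and contact force between cap and dryer_a below 0.05 N and contact force between cap and diffuser below 0.05 N and linear speed of cap below 0.05 m/s and distance of each of can, spray, jar, clipper, brush, comb, duster from where it was at the start of the episode below 0.03 m and distance of cap_other from where it was at the start of the episode below 0.01 m); the arm keeps its last pose, push and grip.
It fails at once if The diffuser is dropped or slammed down (moves faster than 0.7 m/s within 50 mm of the counter) (height (world z) of diffuser below 0.05 m and linear speed of diffuser above 0.7 m/s).
It fails at once if The other dryer's cap is disturbed (distance of cap_other from where it was at the start of the episode above 0.01 m).
It fails at once if A bystander is moved by more than 30 mm (distance of any of can, spray, jar, clipper, brush, comb, duster from where it was at the start of the episode above 0.03 m).
It also fails if it takes over 53 s, if anything falls off the work surface, if the arm or the gripper's body presses on something with over 40 N, if the wrist force passes 120 N, or if a joint passes its speed limit or range.

## Working session

There is one attempt and no reset: what is moved stays moved. The work goes in short steps, Python scripts to look and compute and a tool call to move; the robot and the scene stay as the last step left them, time stands still between calls to the robot, and variables do not carry over. Pictures are saved under pics/ and viewed, at most 10 in all, crops included, and the job is handed in when it is done.

Besides the shell and the picture viewer there is one more tool, called after "Emit:" by a JSON object that holds its "api" and its "payload", one argument or row to a line. jog_arm: Moves the arm, as the interface text tells. Its arguments: {"type":"object","properties":{"deltas":{"type":"array"},"grip_force":{"type":"number"}},"required":["deltas"]}

```bash
mkdir -p pics; python3 - <<'E'
from rig import manip, imaging
import cv2,numpy as np
s=manip.get_state();print(s)
for n in("top","side"):
    cv2.imwrite(f"pics/{n}0.png",imaging.get_image(n));c=imaging.calibration(n);print(np.round(c["mtx"],1).tolist(),np.round(c["cam_to_world"],4).tolist())
E
```

```text
{'clock': 0.0, 'qpos': array([ 1.03599120e+00,  2.76618673e-01,  1.50617352e+00,  2.02443787e-06,
        1.36067052e+00, -1.21001363e-01]), 'qd': array([ 0.00123414, -0.00078358, -0.00120403, -0.00099006,  0.00115677,
        0.00088204]), 'effort': array([-1.58168357e-03, -4.16771543e+01, -2.45800978e+01, -8.65155052e-04,
        1.12753763e-02, -4.56017730e-06]), 'position': array([0.23094473, 0.52601952, 0.24141008]), 'ee_rot': array([-3.02073002e-04,  2.05428967e-01,  9.78671582e-01, -8.84896778e-04]), 'contact_force': array([0.65148424, 0.51608551, 0.42317295]), 'moment': array([-0.01495913, -0.0321651 ,  0.06336565]), 'gripper_force': 0.0, 'width': 0.08550424618237072}
[[450.6, 0.0, 317.1], [0.0, 450.6, 240.6], [0.0, 0.0, 1.0]] [[-0.0101, -0.9841, 0.1773, 0.393], [-0.9999, 0.0094, -0.0051, -0.0138], [0.0034, -0.1773, -0.9842, 1.1552], [0.0, 0.0, 0.0, 1.0]]
[[450.7, 0.0, 314.8], [0.0, 450.7, 239.2], [0.0, 0.0, 1.0]] [[0.9671, -0.1037, 0.2322, 0.2779], [-0.2532, -0.4759, 0.8423, -1.0775], [0.0232, -0.8734, -0.4865, 0.7979], [0.0, 0.0, 0.0, 1.0]]
```

View pics/top0.png

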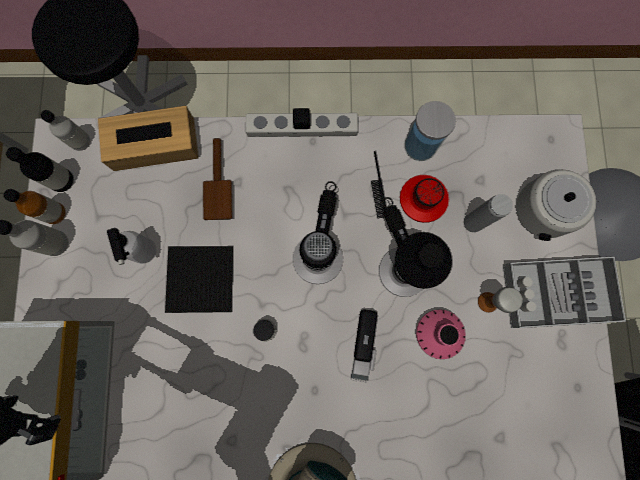

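View pics/side0.png

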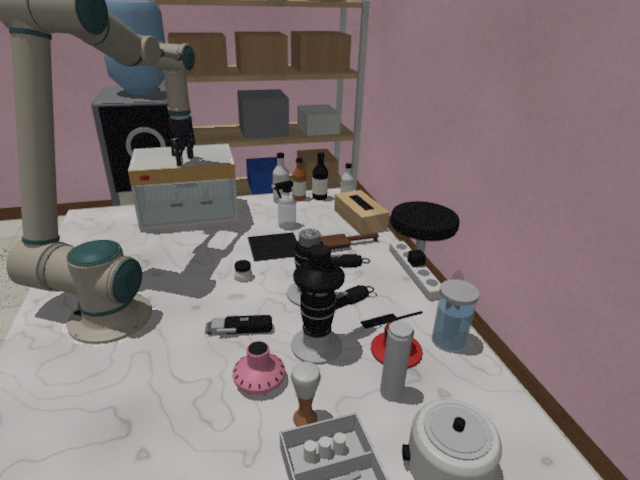

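The diffusers are the black one on a dryer at top (423,260) / side (319,275) and the pink one on the counter at top (441,335) / side (259,368). The black one is meant because it sits over a dryer's tail. The mat is at top (200,279). The bare-capped dryer at top (318,247) is the other one. The red stand at top (425,195) is a decoy. I'll confirm this in an enlarged crop.

```bash
python3 - <<'E'
import cv2,numpy as np
t=cv2.imread("pics/top0.png");s=cv2.imread("pics/side0.png")
a=cv2.resize(t[210:310,370:470],(400,400),interpolation=3)
b=cv2.resize(s[235:335,270:370],(400,400),interpolation=3)
o=np.hstack([a,b]).astype(float)
o=np.clip(255*(o/255)**.5,0,255).astype(np.uint8)
cv2.imwrite("pics/crop0.png",o)
E
```

```text
(no output)
```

View pics/crop0.png

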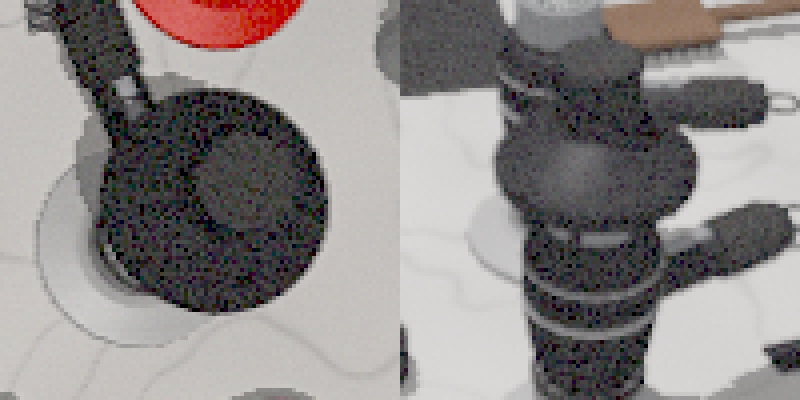

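The crop shows the black diffuser over a dryer: its neck top is at top (433,255) and side (320.5,249.5), and its bowl is at top (424,260) and side (319,278). This is the one meant. Next I'll triangulate.

```bash
cat >h.py <<'E'
from rig import manip, imaging
import cv2,numpy as np
C={n:imaging.calibration(n) for n in("top","side")}
def ray(c,p):
    d=np.linalg.inv(c["mtx"])@[p[0],p[1],1];T=c["cam_to_world"];d=T[:3,:3]@d
    return T[:3,3],d/np.linalg.norm(d)
def tri(L):
    A=np.zeros((3,3));b=np.zeros(3)
    for c,p in L:
        o,d=ray(c,p);M=np.eye(3)-np.outer(d,d);A+=M;b+=M@o
    x=np.linalg.solve(A,b)
    return x,[np.linalg.norm((np.eye(3)-np.outer(d,d))@(x-o)) for o,d in[ray(*l) for l in L]]
def atz(c,p,z):
    o,d=ray(c,p);return o+d*(z-o[2])/d[2]
def proj(c,x):
    T=c["cam_to_world"];q=c["mtx"]@(T[:3,:3].T@(np.asarray(x)-T[:3,3]));return q[:2]/q[2]
E
python3 - <<'E'
from h import *
t,s=C["top"],C["side"];np.set_printoptions(precision=4,suppress=True)
print("neck",tri([(t,(433,255)),(s,(320.5,249.5))]));print("bowl",tri([(t,(424,260)),(s,(319.3,278))]))
print("neck z.29",atz(t,(433,255),.285),atz(s,(320.5,249.5),.285))
print("foot L,bottom", atz(t,(379.2,273),.0),atz(t,(404,296.7),.0))
for p in [(167,247),(233,246),(233,312),(166,312)]:print("mat",atz(t,p,.003))
print("mat side",[tri([(t,a),(s,b)])[0] for a,b in [((166,312),(248,238)),((167,247),(292,235))]])
print("other",tri([(t,(319,244)),(s,(309.5,236))]))
for n,p,z in [("spray",(140,247),.1),("can",(500,205),.19),("jar",(264,329),.05),("duster",(510,299),.14),("clip",(364,343),.03),("brush",(217,200),.03),("comb",(378,190),0.)]:print(n,atz(t,p,z))
# mat visible darkness centroid
im=cv2.imread("pics/top0.png").max(2)[235:325,155:245];m=(im<60).astype(np.uint8);k=cv2.connectedComponentsWithStats(m);i=1+np.argmax(k[2][1:,4]);print(k[2][i],k[3][i]+[155,235],atz(t,k[3][i]+[155,235],.003))
E
```

```text
neck (array([ 0.52  , -0.2438,  0.2881]), [np.float64(0.0015076364341428611), np.float64(0.0015076364341427657)])
bowl (array([ 0.5199, -0.2442,  0.212 ]), [np.float64(0.0009038199697062379), np.float64(0.0009038199697062938)])
neck z.29 [ 0.5189 -0.2442  0.285 ] [ 0.5231 -0.2384  0.285 ]
foot L,bottom [ 0.5148 -0.1786  0.    ] [ 0.4536 -0.2397 -0.    ]
mat [0.5873 0.369  0.003 ]
mat [0.5883 0.1984 0.003 ]
mat [0.4193 0.1945 0.003 ]
mat [0.421  0.3634 0.003 ]
mat side [array([ 0.4224,  0.3643, -0.0001]), array([ 0.5894,  0.3741, -0.0121])]
other (array([ 0.5554, -0.0223,  0.2004]), [np.float64(0.0020477727061566963), np.float64(0.0020477727061568537)])
spray [0.5716 0.4007 0.1   ]
can [ 0.6429 -0.4239  0.19  ]
jar [0.3771 0.1105 0.05  ]
duster [ 0.4387 -0.4497  0.14  ]
clip [ 0.3408 -0.1313  0.03  ]
brush [0.7044 0.2374 0.03  ]
comb [ 0.7362 -0.183   0.    ]
[  10   11   68   67 4354] [199.0728 278.8833] [0.5039 0.2831 0.003 ]
```

Measurements:
- **Diffuser:** axis at (0.520, -0.244), neck top at 0.288 m, so the prong tips are at about 0.190 m. The foot's edge agrees with this.
- **Mat:** centre at (0.504, 0.282).
- **Other cap:** (0.555, -0.022, 0.200), to be left alone.

First I rise, then travel to above the neck.

Emit:
{"api": "jog_arm", "payload": {
  "deltas": [0,0,0,0,0,50,1,0,0,-8,0,0,100,1,0,0,-91,289,-770,120,1,0,0,-91,289,-770,120,1,0,0,-91,289,-770,120,1,0,0,-91,289,-770,120,1,0,0,-91,289,-770,120,1,0,0,-91,289,-770,120,1,0,0,-91,289,-770,120,1,0,0,-91,289,-770,120,1,0,0,-91,289,-770,120,1,0,0,-91,289,-770,120,1,0,0,-91,289,-770,120,1,0,0,-91,289,-770,120,1,0,0,-91,289,-770,120,1,0,0,-91,289,-770,120,1,0,0,-91,289,-770,120,1,0,0,-91,289,-770,120,1,0,0,-91,289,-770,120,1,0,0,-91,289,-770,120,1],
  "grip_force": 40
}}

```text
clock: 2.1
position: [0.5209, -0.2469, 0.3604]
ee_rot: [-0.001, 0.843, 0.538, -0.001]
contact_force: [0.8, 0.6, -0.3]
width: 0.0854
gripper_force: 0.0
```

```bash
python3 - <<'E'
from h import *
s=manip.get_state();print(s["clock"],s["position"],s["ee_rot"],s["qpos"],s["width"])
c=imaging.calibration("wrist");im=imaging.get_image("wrist")
o=np.clip(255*(im/255)**.5,0,255).astype(np.uint8);cv2.imwrite("pics/w1.png",o)
import pickle;pickle.dump(c,open("w1.pkl","wb"));print(np.round(c["cam_to_world"],3).tolist(),proj(c,[.52,-.244,.288]))
E
```

```text
2.1 [ 0.52092277 -0.2469129   0.36040645] [-5.93089312e-04  8.43034900e-01  5.37857982e-01 -7.72409755e-04] [-5.62752960e-01  2.38796673e-01  1.27125656e+00 -8.93923661e-04
  1.63327072e+00 -1.27800686e-01] 0.08544605046560415
[[0.906, -0.401, -0.134, 0.554], [-0.422, -0.861, -0.282, -0.174], [-0.002, 0.312, -0.95, 0.492], [0.0, 0.0, 0.0, 1.0]] [319.78729172 258.37179412]
```

View pics/w1.png

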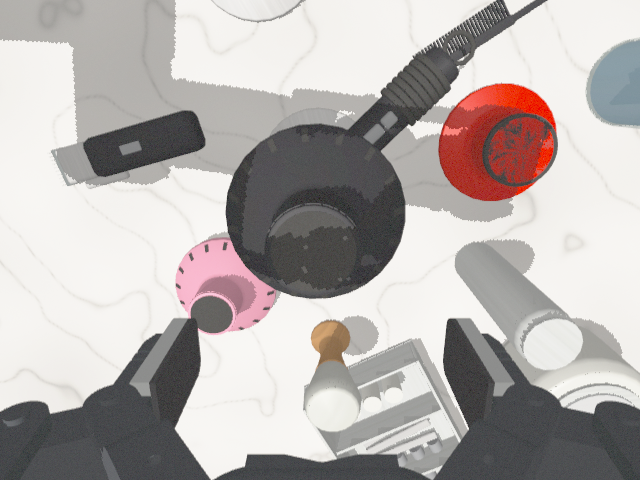

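The wrist view shows the neck top centred at about (313,247), spanning 268–357 by 204–290, and the bowl at about (315.5,211). Combining the views:

```bash
python3 - <<'E'
from h import *
import pickle;w=pickle.load(open("w1.pkl","rb"));np.set_printoptions(precision=4,suppress=True)
t,s=C["top"],C["side"];print(w["mtx"])
print("w only",atz(w,(313,247),.288),atz(w,(315.5,211),.218))
print(tri([(w,(313,247)),(t,(433,255)),(s,(320.5,249.5))]));print(tri([(w,(313,247)),(t,(433,255))]))
print(tri([(w,(315.5,211)),(t,(424,260)),(s,(319.3,278))]))
print(proj(w,[.52,-.244,.218]),(357-268)/w["mtx"][0,0])
E
```

```text
[[425.567    0.     321.4707]
 [  0.     425.567  237.7147]
 [  0.       0.       1.    ]]
w only [ 0.5195 -0.2369  0.288 ] [ 0.5199 -0.2364  0.218 ]
(array([ 0.52  , -0.2409,  0.2865]), [np.float64(0.003475710184608079), np.float64(0.0031374033865678706), np.float64(0.0022994287788881966)])
(array([ 0.5188, -0.2419,  0.2823]), [np.float64(0.0030335577852781672), np.float64(0.003033557785278121)])
(array([ 0.5199, -0.2415,  0.2104]), [np.float64(0.0033599966273793265), np.float64(0.0028660058670048126), np.float64(0.00169651938834502)])
[320.3893 220.8951] 0.2091327447569124
```

Best axis estimate is (0.520, -0.241). I descend over the neck and close.

Emit:
{"api": "jog_arm", "payload": {
  "deltas": [0,0,0,-1,4,-25,1,0,0,0,-1,4,-50,1,0,0,0,-1,4,-75,1,0,0,0,-1,4,-94,1,0,0,0,-1,4,-94,1,0,0,0,-1,4,-94,0.3,0,0,0,-1,4,-94,0,0,0,0,-1,4,-94,0,0,0,0,-1,4,-94,0,0,0,0,-1,4,-94,0,0,0,0,-1,4,-94,0,0,0,0,-1,4,-94,0,0,0,0,-1,4,-94,0],
  "grip_force": 40
}}

```text
clock: 3.45
position: [0.5198, -0.2396, 0.269]
ee_rot: [0.001, 0.842, 0.539, 0.001]
contact_force: [0.1, 1.0, 4.8]
width: 0.0486
gripper_force: 41.8
```

Gripped at a width of 48.6 mm. Next I lift straight up, then carry it toward the mat.

Emit:
{"api": "jog_arm", "payload": {
  "deltas": [0,0,0,0,0,15,0,0,0,0,0,0,40,0,0,0,0,0,0,70,0,0,0,0,0,0,95,0,0,0,0,0,0,110,0,0,0,0,0,15,110,0,0,0,0,-1,45,110,0,0,0,0,-2,85,110,0,0,0,0,-4,125,110,0,0,0,0,-5,165,110,0,0,0,0,-6,205,110,0,0,0,0,-8,245,110,0,0,0,0,-9,285,110,0,0,0,0,-10,325,110,0,0,0,0,-11,365,110,0,0,0,0,-12,405,110,0,0,0,0,-14,445,110,0,0,0,0,-15,480,110,0,0,0,0,-16,510,110,0,0,0,0,-16,522,110,0]
}}

```text
clock: 5.45
position: [0.5014, 0.2855, 0.376]
ee_rot: [-0.001, 0.841, 0.541, -0.002]
contact_force: [-0.0, -1.1, -0.9]
width: 0.0489
gripper_force: 41.6
```

```bash
python3 - <<'E'
from h import *
s=manip.get_state();print(s["clock"],s["position"],s["width"],s["qpos"])
a=imaging.get_image("side");b=imaging.get_image("top")
o=np.hstack([cv2.resize(a[100:300,210:400],(380,400)),cv2.resize(b[180:330,130:290],(420,394))[:400]] if 0 else [cv2.resize(a[100:300,200:400],(400,400)),cv2.resize(b[150:350,110:310],(400,400))])
cv2.imwrite("pics/c2.png",np.clip(255*(o/255)**.5,0,255).astype(np.uint8))
p=s["position"]
for z in(p[2]-.078,):print([ (proj(C[n],[p[0],p[1],z])) for n in("side","top")])
E
```

```text
5.45 [0.50140204 0.28546655 0.37597773] 0.04886461018908671 [3.96167543e-01 2.39074035e-01 1.23420863e+00 1.34326465e-03
 1.67218740e+00 8.24114765e-01]
[array([270.92445441, 165.70975597]), array([158.51656613, 265.73680202])]
```

View pics/c2.png

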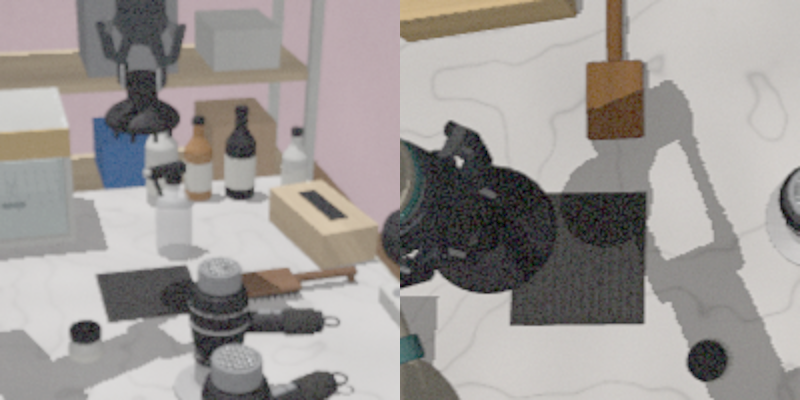

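The diffuser hangs upright in the gripper (side crop about (143,115)) and is above the mat. Lowering to just above it.

Emit:
{"api": "jog_arm", "payload": {
  "deltas": [0,0,0,1,0,-20,0,0,0,0,1,0,-55,0,0,0,0,1,0,-95,0,0,0,0,1,0,-135,0,0,0,0,1,0,-175,0,0,0,0,1,0,-210,0,0,0,0,1,0,-240,0,0,0,0,1,0,-260,0,0,0,0,1,0,-275,0,0,0,0,1,0,-282,0,0,0,0,1,0,-286,0,0,0,0,1,0,-288,0,0,0,0,1,0,-288,0,0,0,0,1,0,-288,0]
}}

```text
clock: 6.95
position: [0.5047, 0.2826, 0.0911]
ee_rot: [0.0, 0.842, 0.539, 0.001]
contact_force: [-0.6, -0.7, -0.0]
width: 0.0486
gripper_force: 41.6
```

Slow lowering, 1 mm per row, to feel for contact.

Emit:
{"api": "jog_arm", "payload": {
  "deltas": [0,0,0,0,0,-2,0,0,0,0,0,0,-4,0,0,0,0,0,0,-6,0,0,0,0,0,0,-7,0,0,0,0,0,0,-8,0,0,0,0,0,0,-8,0,0,0,0,0,0,-8,0]
}}

```text
clock: 7.65
position: [0.5042, 0.2828, 0.0843]
ee_rot: [0.0, 0.842, 0.54, 0.001]
contact_force: [-3.8, -1.2, 12.0]
width: 0.0487
gripper_force: 42.7
```

Contact at 12 N. I ease off 1 mm, open and retreat upward.

Emit:
{"api": "jog_arm", "payload": {
  "deltas": [0,0,0,0,0,1,0,0,0,0,0,0,1,0,0,0,0,0,0,1,0.8,0,0,0,0,0,1,1,0,0,0,0,0,1,1,0,0,0,0,0,1,1,0,0,0,0,0,1,1,0,0,0,0,0,1,1,0,0,0,0,0,20,1,0,0,0,0,0,50,1,0,0,0,0,0,90,1,0,0,0,0,0,140,1,0,0,0,0,0,190,1,0,0,0,0,0,230,1,0,0,0,0,0,260,1,0,0,0,0,0,260,1]
}}

```text
clock: 9.25
position: [0.506, 0.2833, 0.3478]
ee_rot: [0.001, 0.842, 0.539, 0.005]
contact_force: [0.2, 0.7, -0.5]
width: 0.0856
gripper_force: 0.0
```

```bash
python3 - <<'E'
from h import *
s=manip.get_state();print(s["clock"],s["position"],s["width"])
c=imaging.calibration("wrist");w=imaging.get_image("wrist");a=imaging.get_image("side");t=imaging.get_image("top")
import pickle;pickle.dump(c,open("w2.pkl","wb"))
print("pred neck top at .101, mat",proj(c,[.504,.282,.101]),proj(c,[.504,.282,.003]),proj(C["side"],[.504,.282,.101]))
tt=t[210:310,380:480]
o=np.hstack([cv2.resize(w,(533,400)),np.vstack([cv2.resize(a[190:300,230:364],(267,200)),cv2.resize(t[225:315,370:490],(267,200),interpolation=3)])])
cv2.imwrite("pics/c3.png",np.clip(255*(o/255)**.5,0,255).astype(np.uint8));cv2.imwrite("pics/top3.png",t);cv2.imwrite("pics/side3.png",a)
E
```

```text
9.25 [0.50604079 0.2832995  0.3477751 ] 0.08564698021591027
pred neck top at .101, mat [319.23634969 195.99112396] [319.05754015 177.63988605] [273.25141809 221.04242469]
```

View pics/c3.png

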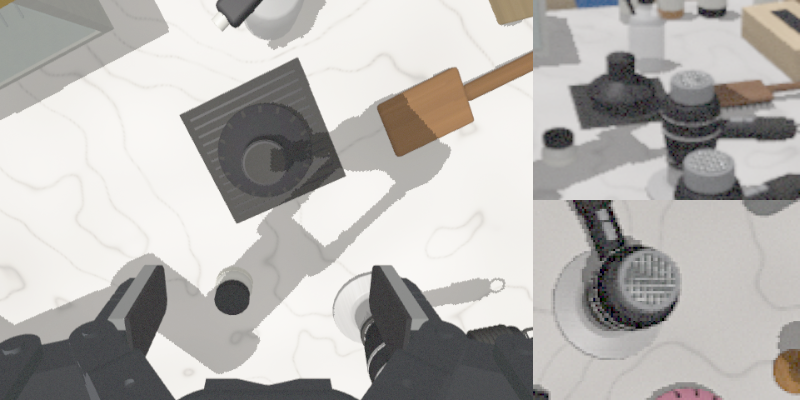

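The diffuser stands centred on the mat, upright and released. The uncovered cap shows at top (422,262) and side (318.3,279). Computing its position:

```bash
python3 - <<'E'
from h import *
t,s=C["top"],C["side"];print(tri([(t,(422.1,262.3)),(s,(318.3,279))]),atz(t,(422.1,262.3),.206),atz(s,(318.3,279),.206))
E
```

```text
(array([ 0.51702673, -0.24125102,  0.20744094]), [np.float64(0.0022822218459322085), np.float64(0.0022822218459321907)]) [ 0.51494412 -0.24113033  0.206     ] [ 0.51998905 -0.23905448  0.206     ]
```

Emit:
{"api": "jog_arm", "payload": {
  "deltas": [0,0,0,0,-30,0,1,0,0,0,14,-525,0,1,0,0,0,14,-525,0,1,0,0,0,14,-525,0,1,0,0,0,14,-525,0,1,0,0,0,14,-525,0,1,0,0,0,14,-525,0,1,0,0,0,14,-525,0,1,0,0,0,14,-525,0,1,0,0,0,14,-525,0,1,0,0,0,14,-525,0,1,0,0,0,14,-525,0,1,0,0,0,14,-525,0,1,0,0,0,14,-525,0,1]
}}

```text
clock: 10.8
position: [0.5178, -0.2412, 0.3411]
ee_rot: [-0.001, 0.842, 0.54, -0.0]
contact_force: [0.6, 0.7, -0.9]
width: 0.0853
gripper_force: 0.0
```

```bash
python3 - <<'E'
from h import *
s=manip.get_state();print(s["clock"],s["position"],s["qpos"])
c=imaging.calibration("wrist");w=imaging.get_image("wrist")
import pickle;pickle.dump(c,open("w3.pkl","wb"))
print(proj(c,[.52,-.242,.206]))
cv2.imwrite("pics/w3.png",w[100:340,170:470].repeat(2,0).repeat(2,1))
E
```

```text
10.8 [ 0.5178131  -0.24124597  0.34110705] [-5.58259604e-01  2.34204145e-01  1.32307676e+00  7.68442674e-04
  1.58720627e+00 -1.27678341e-01]
[327.16456992 227.25039798]
```

View pics/w3.png

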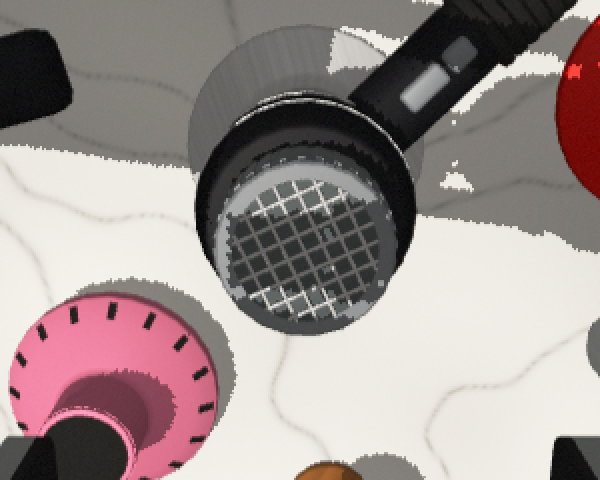

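The cap's centre in the crop is at (305,249), i.e. wrist pixel (322.5,224.5), which gives about (0.5185,-0.240) with its top at about 0.206. Descending and gripping the cap.

Emit:
{"api": "jog_arm", "payload": {
  "deltas": [0,0,0,0.5,3,-30,1,0,0,0,0.5,3,-70,1,0,0,0,0.5,3,-105,1,0,0,0,0.5,3,-130,1,0,0,0,0.5,3,-145,1,0,0,0,0.5,3,-150,1,0,0,0,0.5,3,-150,1,0,0,0,0.5,3,-150,0.6,0,0,0,0.5,3,-150,0,0,0,0,0.5,3,-150,0,0,0,0,0.5,3,-150,0,0,0,0,0.5,3,-150,0,0,0,0,0.5,3,-150,0],
  "grip_force": 80
}}

```text
clock: 12.15
position: [0.5194, -0.2395, 0.1938]
ee_rot: [0.001, 0.842, 0.539, 0.001]
contact_force: [-0.4, 2.0, 5.3]
width: 0.0584
gripper_force: 85.8
```

```bash
python3 -c "
from rig import manip
print(manip.get_state())"
```

```text
{'clock': 12.15, 'qpos': array([-5.54272882e-01,  3.00975674e-01,  1.59278189e+00,  8.15176017e-04,
        1.24546031e+00, -1.23205694e-01]), 'qd': array([-0.00116376, -0.00133641,  0.00018268, -0.00093905, -0.00142361,
       -0.00016708]), 'effort': array([ -0.79178682, -38.92580509, -21.9998163 ,  -0.360948  ,
        -0.42551818,   0.04910257]), 'position': array([ 0.51935525, -0.23953979,  0.19377026]), 'ee_rot': array([0.00090401, 0.84204343, 0.5394083 , 0.00086136]), 'contact_force': array([-0.38988958,  2.03808371,  5.2790495 ]), 'moment': array([0.25548258, 0.09137687, 0.03356457]), 'gripper_force': 85.80844598589465, 'width': 0.0583629338113183}
```

Gripped at a 58.4 mm width. Trying +8° (anticlockwise).

Emit:
{"api": "jog_arm", "payload": {
  "deltas": [0,0,3,0,0,0,0,0,0,6,0,0,0,0,0,0,8,0,0,0,0,0,0,10,0,0,0,0,0,0,10,0,0,0,0]
}}

```text
clock: 12.65
position: [0.5188, -0.2404, 0.1944]
ee_rot: [0.001, 0.793, 0.609, 0.0]
contact_force: [-2.1, 0.2, 10.5]
width: 0.0581
gripper_force: 86.9
```

```bash
python3 -c "
from rig import manip
s=manip.get_state();print(s['moment'],s['contact_force'],s['qpos'],s['effort'],s['ee_rot'])"
```

```text
[ 0.03153614  0.53657775 -1.58693673] [-2.07863221  0.234209   10.48461515] [-5.55454189e-01  3.00254060e-01  1.59210690e+00 -7.01345803e-05
  1.24661858e+00 -2.94021110e-01] [ 1.98485523e+00 -3.64334786e+01 -2.12146801e+01 -1.72174332e-02
 -9.12035163e-01 -1.69347446e+00] [1.23423590e-03 7.93234377e-01 6.08915031e-01 4.29958943e-04]
```

The moment of -1.59 N m is a hard stop, so +yaw tightens and the cap loosens clockwise. I turn -95°, rising slightly.

Emit:
{"api": "jog_arm", "payload": {
  "deltas": [0,0,-5,0,0,0,0,0,0,-12,0,0,0,0,0,0,-19,0,0,0,0,0,0,-26,0,0,0.5,0,0,0,-33,0,0,0.5,0,0,0,-40,0,0,1,0,0,0,-47,0,0,1,0,0,0,-54,0,0,1,0,0,0,-61,0,0,1,0,0,0,-68,0,0,1.5,0,0,0,-75,0,0,1.5,0,0,0,-82,0,0,1.5,0,0,0,-89,0,0,1.5,0,0,0,-95,0,0,1.5,0,0,0,-95,0,0,1.5,0,0,0,-95,0,0,1.5,0]
}}

```text
clock: 14.25
position: [0.5192, -0.2402, 0.1947]
ee_rot: [0.001, 0.985, -0.17, 0.001]
contact_force: [-0.6, -0.9, 3.9]
width: 0.0579
gripper_force: 86.3
```

```bash
python3 -c "
from rig import manip
s=manip.get_state();print(s['moment'],s['contact_force'],s['qpos'],s['ee_rot'])"
```

```text
[-0.14030673  0.08190928 -0.0148206 ] [-0.58015963 -0.88720286  3.88792334] [-5.54551349e-01  3.00667214e-01  1.59092776e+00 -5.15568903e-04
  1.24772151e+00  1.35842313e+00] [ 6.52576308e-04  9.85413146e-01 -1.70175137e-01  9.63939886e-04]
```

Turned freely with no residual moment. Lifting slowly, then on to 50 mm.

Emit:
{"api": "jog_arm", "payload": {
  "deltas": [0,0,0,0,0,3,0,0,0,0,0,0,6,0,0,0,0,0,0,12,0,0,0,0,0,0,20,0,0,0,0,0,0,30,0,0,0,0,0,0,40,0,0,0,0,0,0,48,0,0,0,0,0,0,52,0,0,0,0,0,0,52,0,0,0,0,0,0,52,0,0,0,0,0,0,52,0,0,0,0,0,0,52,0]
}}

```text
clock: 15.45
position: [0.5185, -0.2394, 0.2453]
ee_rot: [-0.0, 0.985, -0.171, -0.0]
contact_force: [-0.3, -0.6, -0.8]
width: 0.0581
gripper_force: 85.9
```

```bash
python3 - <<'E'
from h import *
s=manip.get_state();print(s["clock"],s["position"],s["contact_force"],s["width"],s["gripper_force"])
a=imaging.get_image("side");t=imaging.get_image("top")
o=np.hstack([cv2.resize(a[130:330,200:400],(400,400)),cv2.resize(t[150:350,130:330],(400,400))])
cv2.imwrite("pics/c5.png",np.clip(255*(o/255)**.5,0,255).astype(np.uint8))
E
```

```text
15.45 [ 0.51847885 -0.23937876  0.24532986] [-0.3274971  -0.57309532 -0.755029  ] 0.05811212445641826 85.93379555270076
```

View pics/c5.png

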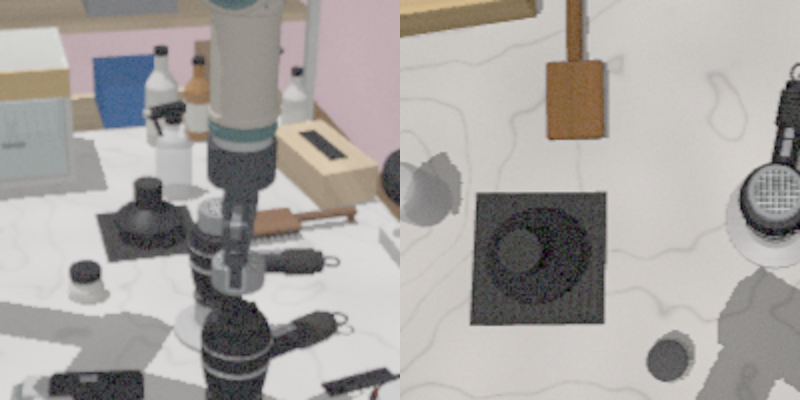

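The cap is in the gripper at side crop (238,270), clear above the bare dryer tail at (237,330). The diffuser stands centred on the mat at top crop (540,256), and the other cap is still in place. Handing in.

```bash
python3 -c "
from rig import manip
print(manip.sign_off())"
```

```text
the job is handed in; nothing more can be done
None
```

The job is handed in, with no verdict returned: the diffuser stands released in the middle of the mat, and the cap, which unscrewed clockwise (left-handed thread), is held about 5 cm above its dryer, finishing at about 15.5 s of the 53 s allowed.

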